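# Find the steel bush by weight and present it at the press bolster

## Task

The two bushes standing on pins look the same, but one is steel and one aluminium: lift each in turn about 10 cm straight up, hold it still for a second to feel its weight, and set it back over its pin before lifting the other, so that the lighter is left standing on its pin. Carry the heavier to the round press bolster and finish while still holding it, upright and still in the air about 10 cm above the bolster's middle: do not put it down or let go. Keep both bushes upright all along and do not shift the other loose things on the bench.

Things in the scene. Friction and masses are not known exactly. Their poses are not given: they have to be found in the camera images.
- bush_k_mid (a point): bright metal flanged bush standing on its flange over a stand's pin: tube 64 mm tall, barrel 42 mm across, 24 mm through bore, bottom flange 58 mm across, 8 mm thick. Point: its centre, 32 mm above its underside; z along the tube. The two look the same; either may be the heavier, on either stand: 0.15 to 0.7 kg each, at least 0.15 kg apart.
- bush_m_mid (a point): bright metal flanged bush standing on its flange over a stand's pin: tube 64 mm tall, barrel 42 mm across, 24 mm through bore, bottom flange 58 mm across, 8 mm thick. Point: its centre, 32 mm above its underside; z along the tube. The two look the same; either may be the heavier, on either stand: 0.15 to 0.7 kg each, at least 0.15 kg apart.
- pin_k (a point): a fixed black round stand, 90 mm across and 14 mm high, with an upright aluminium pin 16 mm across on its centre, rising 19 mm above the stand with a tapered tip. This point is on the pin's axis at the stand's top face, where the underside of a bush rests (the bush's centre is then 32 mm above this point).
- pin_m (a point): a fixed black round stand, 90 mm across and 14 mm high, with an upright aluminium pin 16 mm across on its centre, rising 19 mm above the stand with a tapered tip. This point is on the pin's axis at the stand's top face, where the underside of a bush rests (the bush's centre is then 32 mm above this point).
- bolster_top (a point): the centre of the top face of the fixed press bolster, a dark steel disc 130 mm across and 30 mm high with a 40 mm hole in the middle; z up.
- nut: bystander: loose dark steel hexagon nut, 36 mm across flats, 16 mm high; origin under its centre
- jar: bystander: loose small white jar with black cap, 48 mm across, 50 mm high; origin under its centre
- wrench: bystander: loose steel wrench lying flat beyond the stands; origin under its middle
- brush: bystander: loose brush lying flat beyond the stands; origin under its middle
- packing: bystander: loose block of light wood 90 x 45 x 30 mm; origin under its centre
- washer: bystander: loose brass spacer ring 52 mm across, 8 mm high; origin under its centre

How it is judged (in metres and radians):
On the way, in this order (a step that is already met when the one before it is completed fails the run):
1. the lighter bush is lifted clear (at least 40 mm) and held for 0.3 s while the heavier stands on a pin (it presses on its stand with over 3.5 N) ((((height (world z) of bush_m_mid above 0.086 m and contact force between the fingers and bush_m above 0.5 N and angle between bush_m_mid's own z axis and vertical below 0.3 rad) and ((horizontal distance between bush_k_mid and pin_m below 0.008 m and z of bush_k_mid in the frame of pin_m below 0.037 m and angle between bush_k_mid's own z axis and vertical below 0.1 rad and contact force between stand_m and bush_k above 3.5 N) or (horizontal distance between bush_k_mid and pin_k below 0.008 m and z of bush_k_mid in the frame of pin_k below 0.037 m and angle between bush_k_mid's own z axis and vertical below 0.1 rad and contact force between stand_k and bush_k above 3.5 N))) or ((height (world z) of bush_k_mid above 0.086 m and contact force between the fingers and bush_k above 0.5 N and angle between bush_k_mid's own z axis and vertical below 0.3 rad) and ((horizontal distance between bush_m_mid and pin_m below 0.008 m and z of bush_m_mid in the frame of pin_m below 0.037 m and angle between bush_m_mid's own z axis and vertical below 0.1 rad and contact force between stand_m and bush_m above 3.5 N) or (horizontal distance between bush_m_mid and pin_k below 0.008 m and z of bush_m_mid in the frame of pin_k below 0.037 m and angle between bush_m_mid's own z axis and vertical below 0.1 rad and contact force between stand_k and bush_m above 3.5 N))))), for 0.3 s.
2. the heavier is lifted clear (at least 40 mm) and held for 0.3 s while the lighter stands on a pin (pressing with under 3.5 N) ((((height (world z) of bush_k_mid above 0.086 m and contact force between the fingers and bush_k above 0.5 N and angle between bush_k_mid's own z axis and vertical below 0.3 rad) and ((horizontal distance between bush_m_mid and pin_m below 0.008 m and z of bush_m_mid in the frame of pin_m below 0.037 m and angle between bush_m_mid's own z axis and vertical below 0.1 rad and contact force between stand_m and bush_m between 0.5 and 3.5 N) or (horizontal distance between bush_m_mid and pin_k below 0.008 m and z of bush_m_mid in the frame of pin_k below 0.037 m and angle between bush_m_mid's own z axis and vertical below 0.1 rad and contact force between stand_k and bush_m between 0.5 and 3.5 N))) or ((height (world z) of bush_m_mid above 0.086 m and contact force between the fingers and bush_m above 0.5 N and angle between bush_m_mid's own z axis and vertical below 0.3 rad) and ((horizontal distance between bush_k_mid and pin_m below 0.008 m and z of bush_k_mid in the frame of pin_m below 0.037 m and angle between bush_k_mid's own z axis and vertical below 0.1 rad and contact force between stand_m and bush_k between 0.5 and 3.5 N) or (horizontal distance between bush_k_mid and pin_k below 0.008 m and z of bush_k_mid in the frame of pin_k below 0.037 m and angle between bush_k_mid's own z axis and vertical below 0.1 rad and contact force between stand_k and bush_k between 0.5 and 3.5 N))))), for 0.3 s.
At the end, for the whole second after the job is handed in: the heavier bush is held still, upright (0.2 rad), its centre within 30 mm sideways of the bolster's centre, its underside 40 to 170 mm above the bolster; the lighter stands upright, released and at rest on a stand, within 8 mm of the pin's axis and down within 5 mm (((horizontal distance between bush_k_mid and bolster_top below 0.03 m and z of bush_k_mid in the frame of bolster_top between 0.072 and 0.202 m and angle between bush_k_mid's own z axis and vertical below 0.2 rad and linear speed of bush_k below 0.03 m/s and contact force between the fingers and bush_k above 0.5 N and contact force between bush_k and bolster below 0.1 N and contact force between each of bush_k, the fingers and bush_m below 0.1 N and ((horizontal distance between bush_m_mid and pin_m below 0.008 m and z of bush_m_mid in the frame of pin_m below 0.037 m and angle between bush_m_mid's own z axis and vertical below 0.1 rad and contact force between stand_m and bush_m between 0.5 and 3.5 N) or (horizontal distance between bush_m_mid and pin_k below 0.008 m and z of bush_m_mid in the frame of pin_k below 0.037 m and angle between bush_m_mid's own z axis and vertical below 0.1 rad and contact force between stand_k and bush_m between 0.5 and 3.5 N)) and linear speed of bush_m below 0.02 m/s) or (horizontal distance between bush_m_mid and bolster_top below 0.03 m and z of bush_m_mid in the frame of bolster_top between 0.072 and 0.202 m and angle between bush_m_mid's own z axis and vertical below 0.2 rad and linear speed of bush_m below 0.03 m/s and contact force between the fingers and bush_m above 0.5 N and contact force between bush_m and bolster below 0.1 N and contact force between each of bush_m, the fingers and bush_k below 0.1 N and ((horizontal distance between bush_k_mid and pin_m below 0.008 m and z of bush_k_mid in the frame of pin_m below 0.037 m and angle between bush_k_mid's own z axis and vertical below 0.1 rad and contact force between stand_m and bush_k between 0.5 and 3.5 N) or (horizontal distance between bush_k_mid and pin_k below 0.008 m and z of bush_k_mid in the frame of pin_k below 0.037 m and angle between bush_k_mid's own z axis and vertical below 0.1 rad and contact force between stand_k and bush_k between 0.5 and 3.5 N)) and linear speed of bush_k below 0.02 m/s))); the arm keeps its last pose, push and grip.
It fails at once if a bush is tipped over (angle between any of bush_m_mid, bush_k_mid's own z axis and vertical above 0.7 rad).
It fails at once if a bystander is shifted by more than 30 mm (distance of any of nut, jar, wrench, brush, packing, washer from where it was at the start of the episode above 0.03 m).
It also fails if it takes over 72 s, if anything falls off the work surface, if the arm or the gripper's body presses on something with over 40 N, if the wrist force passes 120 N, or if a joint passes its speed limit or range.

## Robot

A 6-joint arm with a two-finger parallel gripper is mounted at the origin on the work surface. World frame = base frame: x ahead of the robot, y to its left, z up, the work surface at z = 0. Lengths are in m, angles in degrees, forces in N, time in s.
With the tool pointing down it reaches from about 0.35 to 0.875 m from the base axis. Payload 4.2 kg.
Tool frame: the origin (TCP) lies where the fingers leave the gripper's body, on its centre line; the fingertips stand 70 mm ahead of it and the grasp point (between the pads) lies 51 mm ahead of it; z points along the fingers, y is the direction in which the jaws open and shut (so a half turn about z gives the same grasp; the last joint's range is limited). The gripper opens to 87 mm and grips with 3 to 60 N. Pads are 19 mm wide; open, the fingers measure 117 mm over their backs; the gripper's body (75 mm by 190 mm) begins 51 mm behind the grasp point.
Start: joints at [88.614, 22.042, 0.453, 0, -68.411, -14.817], TCP at [0.174, 0.6, 0.292] pointing down, gripper open.
Joint ranges: [-179.83, 179.83], [-69.29, 118.12], [-61.27, 80.66], [-181.25, 117.63], [-171.15, -9.14], [-177.46, 177.46]. Speed limits (degrees/s): [159.86, 159.86, 180, 180, 180, 180].

## Interface

Orientations are given as a 3x3 rotation matrix whose columns are the frame's x, y, z axes.
In Python, from station import sense, capture, camera_model, finish_job gives the robot as it stands.
- The arm moves only by the shell command python3 -m inch 'ROWS'. ROWS is JSON, a list of rows, each an object with "hand": the closure, from 0 (fully open) to 1 (shut); "slide": the shift along the world's x, y, z in cm, a list of three; "yaw": the turn about the world's z in rad. A call has 1 to 10 rows; each row is the pose to reach, as a shift and turn from the pose commanded when the call began; what a row does not reach only later rows make up. A row lasts 1/8 s, in which the tool goes at most 62.5 mm and 10.7 degrees, less where a joint would pass 70% of its speed; a pose out of reach is approached as far as the arm can. A call with a gripper value outside its range is refused whole. The fingers move at their own pace and stop on an object; the grip force is fixed at half the most. Time passes only in rows, so rows that repeat a pose let the fingers close. It gives the time, the measured TCP pose, the force and the opening at its end, in the units of the state.
- sense(): the state, without advancing time (a new reading comes with each control period).
- capture(name): name is "scene" or "top" or "wrist"; returns the picture (480x640x3 uint8, blue, green, red); there is no depth.
- camera_model(name): a dict with "mtx" (3x3 intrinsics, pixels), "xyz" and "orientation" of the camera in the world; the wrist camera has in their place "tool_from_camera" (4x4, takes a point from camera to tool coordinates, whose origin is the TCP and whose axes are the flange's). Camera axes: x right, y up, looking along -z (the intrinsics and any distortion apply to the point x, -y, -z); pixel columns grow to the right and rows downward; lengths in m; the calibration is good to about 2 mm. A picture is of the moment at which its call begins: read the wrist's pose just before it. camera_model takes no time and is no camera call.
- finish_job(): hands the job in, once; it reports no verdict.
The state is a dict: "time_s": time; "joints": joint angles; "joint_velocities": joint speeds; "effort": joint torques, N m; "tcp_pos": TCP position; "ee_rot": TCP orientation; "wrist_force": force on the tool from outside, world axes, zero at the start; "moment": the same for the moment, N m; "gripper_width": opening from 0.0 (shut) to 1.0 (fully open).
Only numpy, scipy, OpenCV 4.12 (cv2) and the standard library are available. Lean on these libraries where they do the work, as an engineer would, in place of code of your own. Each camera call takes 0.05 s, during which the arm holds its last target. There are 200 camera calls.

## Working session

There is one attempt and no reset: what is moved stays moved. The work goes in short steps, Python scripts to look and compute and a shell command to move; the robot and the scene stay as the last step left them, time stands still between calls to the robot, and variables do not carry over. Pictures are saved under pics/ and viewed, about 8 in all and at most 12, crops included, and the job is handed in when it is done.

```bash
mkdir -p pics; ls; python3 - <<'E'
from station import *
import cv2
s=sense();print(s)
for n in("scene","top"):
    cv2.imwrite(f"pics/{n}0.png",capture(n));print(n,camera_model(n))
print(camera_model("wrist"))
E
```

```text
pics
{'time_s': 0.0, 'joints': array([ 8.86147559e+01,  2.20896422e+01,  3.80470781e-01, -2.79801888e-02,
       -6.84108004e+01, -1.48183773e+01]), 'joint_velocities': array([ 0.00225606, -0.00311453, -0.06923612,  0.00898991,  0.02435636,
       -0.02988756]), 'effort': array([ 3.72450249e-04, -3.90657520e+01,  1.87400919e+01,  4.21957880e+00,
        1.09862076e-02, -1.98451899e-04]), 'tcp_pos': array([0.17424232, 0.59975602, 0.29117856]), 'ee_rot': array([[ 9.60225784e-01, -2.79224262e-01, -5.04572668e-04],
       [-2.79224701e-01, -9.60223531e-01, -2.08227171e-03],
       [ 9.69182342e-05,  2.14034014e-03, -9.99997705e-01]]), 'wrist_force': array([ 0.14531061, -0.34890142, -0.95925223]), 'moment': array([-0.02950492, -0.00734125,  0.01948865]), 'gripper_width': 0.9991052228212134}
scene {'mtx': array([[478.06651331,   0.        , 321.16980297],
       [  0.        , 478.06651331, 241.31727154],
       [  0.        ,   0.        ,   1.        ]]), 'xyz': array([1.02520793, 0.81213239, 0.64814393]), 'orientation': array([[-0.86353235, -0.25747268,  0.43361238],
       [ 0.50412508
[... 286 characters left out ...]
 1.11954954]), 'orientation': array([[-0.01509087,  0.99723136, -0.07281399],
       [-0.99987838, -0.01533736, -0.00282713],
       [-0.00393608,  0.07276247,  0.99734153]])}
{'mtx': array([[398.96761698,   0.        , 317.67391485],
       [  0.        , 398.96761698, 239.52515555],
       [  0.        ,   0.        ,   1.        ]]), 'tool_from_camera': array([[ 1.35534810e-03,  9.51995788e-01,  3.06108122e-01,
         8.42863708e-02],
       [ 9.99998749e-01, -1.53975138e-03,  3.60952296e-04,
         2.11502516e-04],
       [ 8.14955470e-04,  3.06107250e-01, -9.51996684e-01,
        -9.27207608e-02],
       [ 0.00000000e+00,  0.00000000e+00,  0.00000000e+00,
         1.00000000e+00]])}
```

View pics/top0.png

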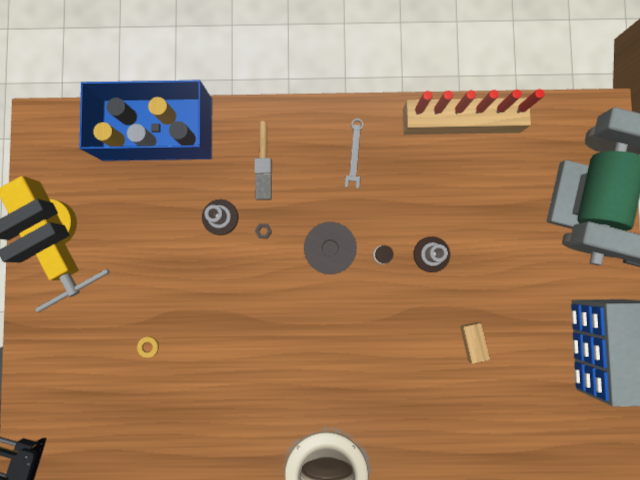

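View pics/scene0.png

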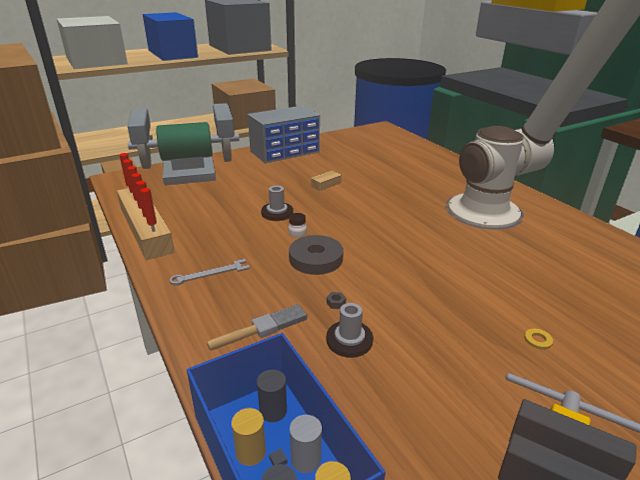

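Top view: stand with a bush at about (220,217), the other at (432,254), bolster at (330,248), nut (264,231), jar (383,254). The scene view agrees, with both bushes upright on their stands. Next I measure the centres.

```bash
cat > h.py <<'E'
import numpy as np, cv2
from station import *
def ray(name,uv,z,s=None):
    m=camera_model(name)
    if name=="wrist":
        T=np.eye(4);T[:3,:3]=s["ee_rot"];T[:3,3]=s["tcp_pos"];T=T@m["tool_from_camera"];R,p=T[:3,:3],T[:3,3]
    else: R,p=m["orientation"],m["xyz"]
    d=np.linalg.inv(m["mtx"])@[uv[0],uv[1],1];d=R@(d*[1,-1,-1])
    return p+d*(z-p[2])/d[2]
def proj(name,P,s=None):
    m=camera_model(name)
    if name=="wrist":
        T=np.eye(4);T[:3,:3]=s["ee_rot"];T[:3,3]=s["tcp_pos"];T=T@m["tool_from_camera"];R,p=T[:3,:3],T[:3,3]
    else: R,p=m["orientation"],m["xyz"]
    c=R.T@(np.array(P)-p)*[1,-1,-1];u=m["mtx"]@c;return u[:2]/u[2]
E
python3 - <<'E'
from h import *
im=cv2.imread("pics/top0.png")
hsv=cv2.cvtColor(im,cv2.COLOR_BGR2HSV)
wood=((hsv[...,1]>90)&(hsv[...,2]>70)).astype(np.uint8)
for n,(u,v),z in(("A",(220,217),.014),("B",(432,254),.014),("bol",(330,248),.03)):
    r=40
    m=(1-wood[v-r:v+r,u-r:u+r])
    k,l,st,c=cv2.connectedComponentsWithStats(m,connectivity=4)
    i=l[r-14,r] or l[r+14,r]
    cn=max(cv2.findContours((l==i).astype(np.uint8),cv2.RETR_EXTERNAL,cv2.CHAIN_APPROX_NONE)[0],key=cv2.contourArea)
    (x,y),R=cv2.minEnclosingCircle(cn);e=cv2.fitEllipse(cn)
    for q in((x,y),e[0]):
        uv=(q[0]+u-r,q[1]+v-r);P=ray("top",uv,z);print(n,uv,P,"R",R,R/446*(1.12-z),e[1])
E
```

```text
A (219.56462478637695, 216.76190567016602) [0.62900883 0.25521962 0.014     ] R 17.65287208557129 0.04377595633776199 (33.731353759765625, 34.60980224609375)
A (219.59674072265625, 216.78597259521484) [0.62894704 0.25513924 0.014     ] R 17.65287208557129 0.04377595633776199 (33.731353759765625, 34.60980224609375)
B (431.0504570007324, 254.20183563232422) [ 0.52740459 -0.26940453  0.014     ] R 17.64068031311035 0.043745722928923876 (33.71589660644531, 34.38522720336914)
B (431.06582260131836, 253.96404266357422) [ 0.52799344 -0.26946192  0.014     ] R 17.64068031311035 0.043745722928923876 (33.71589660644531, 34.38522720336914)
bol (329.70517349243164, 247.5446014404297) [ 0.54681252 -0.01836946  0.03      ] R 26.12786293029785 0.06385509101799251 (51.20819091796875, 51.456787109375)
bol (329.70670318603516, 247.58265686035156) [ 0.54671919 -0.01837168  0.03      ] R 26.12786293029785 0.06385509101799251 (51.20819091796875, 51.456787109375)
```

```bash
python3 -m inch '[{"hand":0,"slide":[10,-7.6,0],"yaw":0},{"hand":0,"slide":[15,-11.4,0],"yaw":0},{"hand":0,"slide":[20,-15.2,0],"yaw":0},{"hand":0,"slide":[25,-19,0],"yaw":0},{"hand":0,"slide":[30,-22.7,0],"yaw":0},{"hand":0,"slide":[35,-26.5,0],"yaw":0},{"hand":0,"slide":[40,-30.3,0],"yaw":0},{"hand":0,"slide":[45.5,-34.5,-2],"yaw":0},{"hand":0,"slide":[45.5,-34.5,-4],"yaw":0},{"hand":0,"slide":[45.5,-34.5,-4],"yaw":0}]'
python3 - <<'E'
from h import *
s=sense();im=capture("wrist");print(s["tcp_pos"],s["wrist_force"],s["time_s"],s["ee_rot"][:,1])
np.save("pics/w1.npy",im)
for P in((.629,.255,.014),(.629,.255,.078)):
    u=proj("wrist",P,s);print(u);cv2.drawMarker(im,tuple(map(int,u)),(0,0,255),0,12)
cv2.imwrite("pics/w1.png",im)
E
```

```text
time_s: 1.35
tcp_pos: [0.6306, 0.2521, 0.2487]
ee_rot: [[0.959, -0.283, -0.005], [-0.283, -0.959, -0.003], [-0.004, 0.004, -1.0]]
wrist_force: [-0.6, -0.4, -0.8]
gripper_width: 1.0
[0.63055271 0.25209752 0.24871527] [-0.55923385 -0.44959455 -0.77219942] 1.35 [-0.28342457 -0.95898638  0.00395398]
[313.7355591  217.48620212]
[313.15964731 241.19776263]
```

View pics/w1.png

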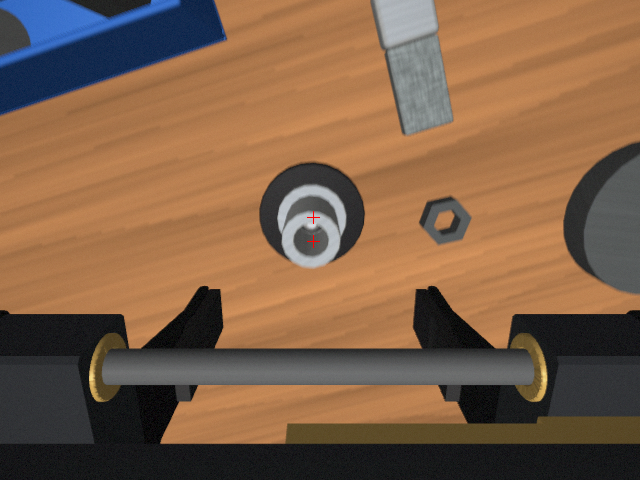

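The wrist view shows the bush top ring at about (311,239) and the stand at about (312,215). Both predictions are within 2-3 px. I fit both circles to refine them.

```bash
cat >> h.py <<'E'
def fits(im,s,guess):
    """bush top from its bore/outer ring, stand from dark-disc edge; radial edge search + cv2 ellipse fit"""
    g=cv2.GaussianBlur(cv2.cvtColor(im,cv2.COLOR_BGR2HSV),(3,3),0).astype(float)
    out={}
    gx,gy=proj("wrist",[*guess,.014],s)
    tx,ty=proj("wrist",[*guess,.078],s)
    for nm,(cx,cy),r0,r1,ch,sg,angs,z in(("stand",(gx,gy),42,62,1,1,range(150,391,5),.014),("top",(tx,ty),22,36,2,-1,range(15,166,5),.078)):
        for _ in range(3):
            pts=[]
            for a in np.deg2rad(list(angs)):
                rr=np.arange(r0,r1,.5);x=cx+rr*np.cos(a);y=cy+rr*np.sin(a)
                q=cv2.remap(g[...,ch].astype(np.float32),x[None].astype(np.float32),y[None].astype(np.float32),1)[0]
                d=sg*(q[4:]-q[:-4]);i=d.argmax();pts.append((x[i+2],y[i+2]))
            pts=np.float32(pts)
            A=np.c_[2*pts,np.ones(len(pts))]
            for _ in range(4):
                c=np.linalg.lstsq(A,(pts**2).sum(1),rcond=None)[0];R=(c[2]+c[0]**2+c[1]**2)**.5
                e=abs(np.hypot(*(pts-c[:2]).T)-R);k=e<max(1.5,np.median(e)*2);A=A[k];pts=pts[k]
            cx,cy=c[:2]
        P=ray("wrist",(cx,cy),z,s);print(nm,(cx,cy),R,len(pts),P, "reltcp cm",(P-s["tcp_pos"])*100);out[nm]=P
    return out
E
python3 - <<'E'
from h import *
fits(np.load("pics/w1.npy"),sense(),(.629,.255))
E
```

```text
stand (np.float64(311.6403022725229), np.float64(214.51948267982834)) 51.63185744261829 49 [0.63231157 0.2561147  0.014     ] reltcp cm [  0.15514094   0.3843969  -23.47840554]
top (np.float64(310.7233783239561), np.float64(234.36954407907496)) 30.915917584151508 31 [0.63452293 0.25535996 0.078     ] reltcp cm [  0.37627715   0.30892264 -17.07840554]
```

```bash
python3 -m inch '[{"hand":0,"slide":[0,0,0],"yaw":0},{"hand":0,"slide":[0,0,0],"yaw":0},{"hand":0,"slide":[0,0,0],"yaw":0}]'
python3 - <<'E'
from h import *
s=sense();im=capture("wrist");fits(im,s,(.632,.256));print(s["tcp_pos"],s["ee_rot"][:,2]); cv2.imwrite("pics/w2.png",im)
E
```

```text
time_s: 1.78
tcp_pos: [0.6286, 0.2565, 0.2534]
ee_rot: [[0.961, -0.277, 0.001], [-0.277, -0.961, 0.001], [0.001, -0.001, -1.0]]
wrist_force: [-0.6, -0.2, -0.9]
gripper_width: 1.004
stand (np.float64(317.33607345885656), np.float64(212.2040647928781)) 51.24526565838439 49 [0.6309515  0.25640038 0.014     ] reltcp cm [ 2.34313922e-01 -9.66584543e-03 -2.39433663e+01]
top (np.float64(317.0106179543899), np.float64(232.48874625086626)) 29.90585890631283 30 [0.63206417 0.2561225  0.078     ] reltcp cm [  0.34558118  -0.03745369 -17.54336631]
[0.62860836 0.25649704 0.25343366] [ 1.32931710e-03  9.96826747e-04 -9.99998620e-01]
```

```bash
python3 -m inch '[{"hand":0,"slide":[0.2,0.1,-4],"yaw":0},{"hand":0,"slide":[0.2,0.1,-8],"yaw":0},{"hand":0,"slide":[0.2,0.1,-11],"yaw":0},{"hand":0,"slide":[0.2,0.1,-13.5],"yaw":0},{"hand":0,"slide":[0.2,0.1,-14.6],"yaw":0},{"hand":0,"slide":[0.2,0.1,-14.6],"yaw":0},{"hand":0,"slide":[0.2,0.1,-14.6],"yaw":0},{"hand":0,"slide":[0.2,0.1,-14.6],"yaw":0}]'
python3 - <<'E'
from h import *
s=sense();print(s["tcp_pos"],s["wrist_force"])
E
```

```text
time_s: 2.82
tcp_pos: [0.6319, 0.2565, 0.1077]
ee_rot: [[0.96, -0.279, 0.002], [-0.279, -0.96, 0.001], [0.002, -0.002, -1.0]]
wrist_force: [-0.1, 0.0, -0.3]
gripper_width: 0.999
[0.63188293 0.25653346 0.10768071] [-0.06844175  0.04151269 -0.27956986]
```

```bash
python3 -m inch '[{"hand":1,"slide":[0,0,0],"yaw":0},{"hand":1,"slide":[0,0,0],"yaw":0},{"hand":1,"slide":[0,0,0],"yaw":0},{"hand":1,"slide":[0,0,0],"yaw":0},{"hand":1,"slide":[0,0,0],"yaw":0},{"hand":1,"slide":[0,0,0],"yaw":0},{"hand":1,"slide":[0,0,0],"yaw":0},{"hand":1,"slide":[0,0,0],"yaw":0}]'
```

```text
time_s: 3.82
tcp_pos: [0.6315, 0.2563, 0.1062]
ee_rot: [[0.96, -0.279, 0.0], [-0.279, -0.96, 0.0], [0.0, -0.0, -1.0]]
wrist_force: [1.2, 0.3, -0.7]
gripper_width: 0.469
```

```bash
python3 -m inch '[{"hand":1,"slide":[0,0,1],"yaw":0},{"hand":1,"slide":[0,0,3],"yaw":0},{"hand":1,"slide":[0,0,5.5],"yaw":0},{"hand":1,"slide":[0,0,8],"yaw":0},{"hand":1,"slide":[0,0,9.5],"yaw":0},{"hand":1,"slide":[0,0,10],"yaw":0},{"hand":1,"slide":[0,0,10],"yaw":0},{"hand":1,"slide":[0,0,10],"yaw":0},{"hand":1,"slide":[0,0,10],"yaw":0},{"hand":1,"slide":[0,0,10],"yaw":0}]'
python3 -m inch '[{"hand":1,"slide":[0,0,0],"yaw":0},{"hand":1,"slide":[0,0,0],"yaw":0},{"hand":1,"slide":[0,0,0],"yaw":0},{"hand":1,"slide":[0,0,0],"yaw":0}]'
python3 - <<'E'
from h import *
for i in range(6):
    s=sense();print(s["time_s"],s["wrist_force"],s["effort"][1:3],s["tcp_pos"]);im=capture("wrist")
cv2.imwrite("pics/w3.png",im)
E
```

```text
time_s: 5.08
tcp_pos: [0.6313, 0.2561, 0.2057]
ee_rot: [[0.96, -0.279, -0.001], [-0.279, -0.96, -0.0], [-0.001, 0.001, -1.0]]
wrist_force: [-0.6, 0.1, -5.7]
gripper_width: 0.471
time_s: 5.58
tcp_pos: [0.6313, 0.2562, 0.2063]
ee_rot: [[0.96, -0.279, -0.0], [-0.279, -0.96, 0.0], [-0.0, -0.0, -1.0]]
wrist_force: [-0.2, 0.2, -5.8]
gripper_width: 0.469
5.575 [-0.24075967  0.24522226 -5.80744785] [-49.39124465  19.85784352] [0.63134928 0.2561541  0.20627262]
5.625 [-0.11147392  0.09799884 -5.18529376] [-49.39634085  19.85889852] [0.63134644 0.25618356 0.20628236]
5.675 [ 0.25028007 -0.24005323 -5.93770929] [-49.39985633  19.85934913] [0.63136084 0.25616385 0.20629415]
5.725 [-0.63467739 -0.10859597 -5.1607671 ] [-49.40271735  19.85970676] [0.63136151 0.25615339 0.20625699]
5.775 [-0.16546284 -1.00074979 -5.71000443] [-49.4036901   19.85968173] [0.63136022 0.2561623  0.2062517 ]
5.825 [-0.26931818 -0.29901963 -5.27872449] [-49.40484881  19.85971391] [0.63137606 0.25614243 0.20625577]
```

View pics/w3.png

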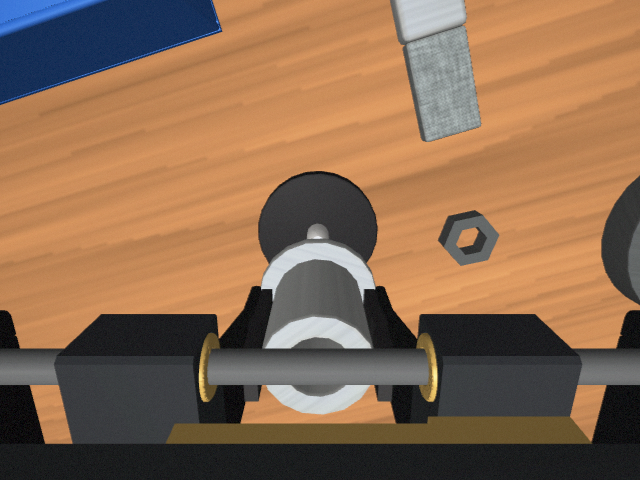

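The wrist view shows the bush held upright between the jaws at about (318,330), with the pin tip bare at (318,231). It reads about 5 N, so it is probably the heavier one. I lower it straight back to where it stood.

```bash
python3 -m inch '[{"hand":1,"slide":[0,0,-2],"yaw":0},{"hand":1,"slide":[0,0,-4],"yaw":0},{"hand":1,"slide":[0,0,-6],"yaw":0},{"hand":1,"slide":[0,0,-7.5],"yaw":0},{"hand":1,"slide":[0,0,-8.7],"yaw":0},{"hand":1,"slide":[0,0,-9.5],"yaw":0},{"hand":1,"slide":[0,0,-9.9],"yaw":0},{"hand":1,"slide":[0,0,-10],"yaw":0},{"hand":1,"slide":[0,0,-10],"yaw":0},{"hand":1,"slide":[0,0,-10],"yaw":0}]'
```

```text
time_s: 7.12
tcp_pos: [0.6316, 0.2563, 0.1068]
ee_rot: [[0.96, -0.279, 0.001], [-0.279, -0.96, 0.001], [0.001, -0.001, -1.0]]
wrist_force: [-0.0, -0.2, -5.9]
gripper_width: 0.472
```

```bash
python3 -m inch '[{"hand":1,"slide":[0,0,-0.05],"yaw":0},{"hand":1,"slide":[0,0,-0.1],"yaw":0},{"hand":1,"slide":[0,0,-0.1],"yaw":0},{"hand":1,"slide":[0,0,-0.1],"yaw":0}]'
```

```text
time_s: 7.62
tcp_pos: [0.6316, 0.2563, 0.1062]
ee_rot: [[0.96, -0.279, 0.001], [-0.279, -0.96, 0.0], [0.001, -0.0, -1.0]]
wrist_force: [-1.8, 0.1, 1.2]
gripper_width: 0.469
```

Touching down (the load is off the wrist). I open the gripper and lift away straight up.

```bash
python3 -m inch '[{"hand":0,"slide":[0,0,0],"yaw":0},{"hand":0,"slide":[0,0,0],"yaw":0},{"hand":0,"slide":[0,0,0],"yaw":0},{"hand":0,"slide":[0,0,0],"yaw":0},{"hand":0,"slide":[0,0,0],"yaw":0},{"hand":0,"slide":[0,0,0],"yaw":0}]'
python3 -m inch '[{"hand":0,"slide":[0,0,4],"yaw":0},{"hand":0,"slide":[0,0,9],"yaw":0},{"hand":0,"slide":[0,0,14.6],"yaw":0},{"hand":0,"slide":[0,0,14.6],"yaw":0},{"hand":0,"slide":[0,0,14.6],"yaw":0},{"hand":0,"slide":[0,0,14.6],"yaw":0},{"hand":0,"slide":[0,0,14.6],"yaw":0}]'
python3 - <<'E'
from h import *
s=sense();im=capture("wrist");fits(im,s,(.632,.256));print(s["tcp_pos"])
cv2.imwrite("pics/w4.png",im)
E
```

```text
time_s: 8.38
tcp_pos: [0.6314, 0.2561, 0.1052]
ee_rot: [[0.96, -0.279, -0.0], [-0.279, -0.96, 0.0], [-0.0, -0.0, -1.0]]
wrist_force: [-0.2, 0.6, -0.5]
gripper_width: 0.982
time_s: 9.25
tcp_pos: [0.631, 0.256, 0.2497]
ee_rot: [[0.96, -0.279, -0.002], [-0.279, -0.96, -0.002], [-0.002, 0.002, -1.0]]
wrist_force: [0.8, 0.4, 0.4]
gripper_width: 1.002
stand (np.float64(316.52512938939674), np.float64(215.2525789385634)) 51.69885486754272 49 [0.63106308 0.25638159 0.014     ] reltcp cm [ 1.55107814e-03  4.23436251e-02 -2.35666805e+01]
top (np.float64(316.4709204363561), np.float64(236.4465095915856)) 30.24883578538333 28 [0.63231391 0.25596378 0.078     ] reltcp cm [ 1.26634038e-01  5.62892073e-04 -1.71666805e+01]
[0.63104757 0.25595815 0.24966681]
```

```bash
python3 -m inch '[{"hand":0,"slide":[-1,-5.2,0],"yaw":0},{"hand":0,"slide":[-2,-11,0],"yaw":0},{"hand":0,"slide":[-3.2,-17,0],"yaw":0},{"hand":0,"slide":[-4.4,-23,0],"yaw":0},{"hand":0,"slide":[-5.6,-29,0],"yaw":0},{"hand":0,"slide":[-6.8,-35,0],"yaw":0},{"hand":0,"slide":[-8,-41,0],"yaw":0},{"hand":0,"slide":[-9.2,-47,0],"yaw":0},{"hand":0,"slide":[-10.2,-52.5,0],"yaw":0},{"hand":0,"slide":[-10.2,-52.5,0],"yaw":0}]'
python3 -m inch '[{"hand":0,"slide":[0,0,0],"yaw":0},{"hand":0,"slide":[0,0,0],"yaw":0},{"hand":0,"slide":[0,0,0],"yaw":0},{"hand":0,"slide":[0,0,0],"yaw":0},{"hand":0,"slide":[0,0,0],"yaw":0}]'
python3 - <<'E'
from h import *
s=sense();im=capture("wrist");print(s["tcp_pos"],s["wrist_force"]);r=fits(im,s,(.53,-.269))
cv2.imwrite("pics/w5.png",im)
E
```

```text
time_s: 10.55
tcp_pos: [0.5281, -0.2722, 0.2505]
ee_rot: [[0.959, -0.284, -0.001], [-0.284, -0.959, -0.0], [-0.001, 0.0, -1.0]]
wrist_force: [0.6, 0.5, -1.0]
gripper_width: 0.999
time_s: 11.18
tcp_pos: [0.5295, -0.2684, 0.2513]
ee_rot: [[0.96, -0.278, 0.0], [-0.278, -0.96, -0.0], [0.0, 0.0, -1.0]]
wrist_force: [-0.2, 0.1, -1.3]
gripper_width: 0.998
[ 0.52952321 -0.26842417  0.25131848] [-0.24006672  0.14692325 -1.28357348]
stand (np.float64(321.1762547718582), np.float64(214.20422672592454)) 51.51252830562173 49 [ 0.52947984 -0.27157511  0.014     ] reltcp cm [-4.33694158e-03 -3.15093940e-01 -2.37318485e+01]
top (np.float64(321.6914066785641), np.float64(235.37769243207867)) 30.01359586722338 31 [ 0.53044274 -0.27172162  0.078     ] reltcp cm [  0.0919536   -0.32974423 -17.33184849]
```

View pics/w5.png

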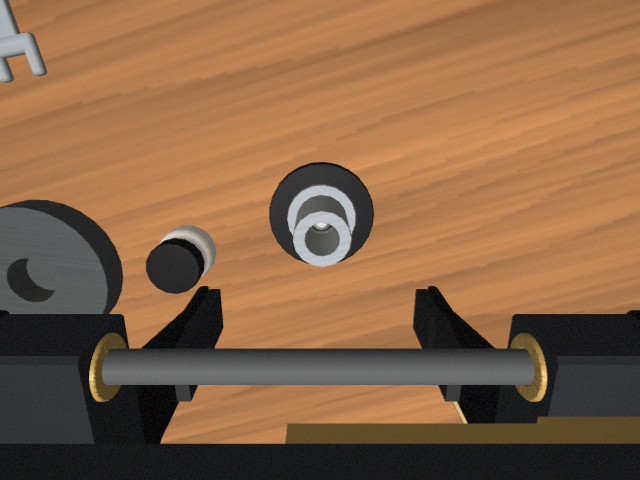

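The wrist view shows bush B's top ring at (321,236), its stand at (321,214), and the jar at (180,260), clear of the fingers. I descend and grip.

```bash
python3 -m inch '[{"hand":0,"slide":[0.05,-0.25,-4],"yaw":0},{"hand":0,"slide":[0.05,-0.25,-8],"yaw":0},{"hand":0,"slide":[0.05,-0.25,-11],"yaw":0},{"hand":0,"slide":[0.05,-0.25,-13.5],"yaw":0},{"hand":0,"slide":[0.05,-0.25,-14.5],"yaw":0},{"hand":0,"slide":[0.05,-0.25,-14.5],"yaw":0},{"hand":0,"slide":[0.05,-0.25,-14.5],"yaw":0},{"hand":0,"slide":[0.05,-0.25,-14.5],"yaw":0}]'
python3 -m inch '[{"hand":1,"slide":[0,0,0],"yaw":0},{"hand":1,"slide":[0,0,0],"yaw":0},{"hand":1,"slide":[0,0,0],"yaw":0},{"hand":1,"slide":[0,0,0],"yaw":0},{"hand":1,"slide":[0,0,0],"yaw":0},{"hand":1,"slide":[0,0,0],"yaw":0},{"hand":1,"slide":[0,0,0],"yaw":0},{"hand":1,"slide":[0,0,0],"yaw":0}]'
```

```text
time_s: 12.22
tcp_pos: [0.5305, -0.2715, 0.1074]
ee_rot: [[0.96, -0.279, 0.002], [-0.279, -0.96, -0.001], [0.002, -0.0, -1.0]]
wrist_force: [-0.1, -0.5, -0.7]
gripper_width: 1.001
time_s: 13.22
tcp_pos: [0.5299, -0.2714, 0.1062]
ee_rot: [[0.96, -0.279, -0.0], [-0.279, -0.96, -0.0], [-0.0, 0.0, -1.0]]
wrist_force: [-0.4, -0.4, -0.5]
gripper_width: 0.481
```

```bash
python3 -m inch '[{"hand":1,"slide":[0,0,1],"yaw":0},{"hand":1,"slide":[0,0,3],"yaw":0},{"hand":1,"slide":[0,0,5.5],"yaw":0},{"hand":1,"slide":[0,0,8],"yaw":0},{"hand":1,"slide":[0,0,9.5],"yaw":0},{"hand":1,"slide":[0,0,10],"yaw":0},{"hand":1,"slide":[0,0,10],"yaw":0},{"hand":1,"slide":[0,0,10],"yaw":0},{"hand":1,"slide":[0,0,10],"yaw":0},{"hand":1,"slide":[0,0,10],"yaw":0}]'
python3 -m inch '[{"hand":1,"slide":[0,0,0],"yaw":0},{"hand":1,"slide":[0,0,0],"yaw":0},{"hand":1,"slide":[0,0,0],"yaw":0},{"hand":1,"slide":[0,0,0],"yaw":0}]'
python3 - <<'E'
from h import *
f=[]
for i in range(6):
    s=sense();f.append(s["wrist_force"]);im=capture("wrist")
print(np.mean(f,0),s["tcp_pos"])
cv2.imwrite("pics/w6.png",im)
E
```

```text
time_s: 14.48
tcp_pos: [0.5298, -0.2713, 0.2057]
ee_rot: [[0.96, -0.279, -0.001], [-0.279, -0.96, 0.0], [-0.001, 0.0, -1.0]]
wrist_force: [1.0, 0.1, -1.8]
gripper_width: 0.484
time_s: 14.98
tcp_pos: [0.5299, -0.2714, 0.2063]
ee_rot: [[0.96, -0.279, 0.0], [-0.279, -0.96, -0.0], [0.0, -0.0, -1.0]]
wrist_force: [-0.5, -0.4, -1.9]
gripper_width: 0.485
[-0.03606372 -0.26234926 -2.37233212] [ 0.52987462 -0.27134639  0.20625585]
```

View pics/w6.png

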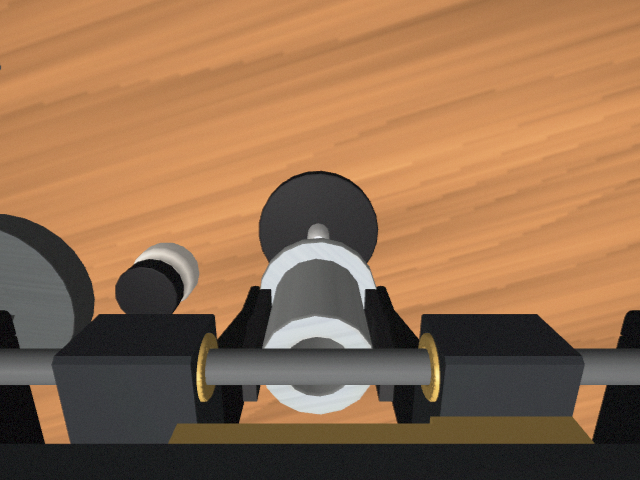

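Bush B is held upright at about (318,330), with the pin bare at (318,231). It reads 2.4 N against 5.5 N for A, so B is the lighter. I set it back.

```bash
python3 -m inch '[{"hand":1,"slide":[0,0,-2],"yaw":0},{"hand":1,"slide":[0,0,-4],"yaw":0},{"hand":1,"slide":[0,0,-6],"yaw":0},{"hand":1,"slide":[0,0,-7.5],"yaw":0},{"hand":1,"slide":[0,0,-8.7],"yaw":0},{"hand":1,"slide":[0,0,-9.5],"yaw":0},{"hand":1,"slide":[0,0,-9.9],"yaw":0},{"hand":1,"slide":[0,0,-10],"yaw":0},{"hand":1,"slide":[0,0,-10.05],"yaw":0},{"hand":1,"slide":[0,0,-10.05],"yaw":0}]'
python3 -m inch '[{"hand":1,"slide":[0,0,0],"yaw":0},{"hand":1,"slide":[0,0,-0.05],"yaw":0},{"hand":1,"slide":[0,0,-0.05],"yaw":0},{"hand":1,"slide":[0,0,-0.05],"yaw":0}]'
```

```text
time_s: 16.52
tcp_pos: [0.5302, -0.2714, 0.1062]
ee_rot: [[0.96, -0.279, 0.001], [-0.279, -0.96, -0.0], [0.001, 0.0, -1.0]]
wrist_force: [0.2, -0.4, -1.4]
gripper_width: 0.48
time_s: 17.02
tcp_pos: [0.5302, -0.2714, 0.1062]
ee_rot: [[0.96, -0.279, 0.001], [-0.279, -0.96, -0.0], [0.001, 0.0, -1.0]]
wrist_force: [-1.5, 1.9, 5.8]
gripper_width: 0.482
```

Down and pressing lightly. I release, rise, and check.

```bash
python3 -m inch '[{"hand":0,"slide":[0,0,0],"yaw":0},{"hand":0,"slide":[0,0,0],"yaw":0},{"hand":0,"slide":[0,0,0],"yaw":0},{"hand":0,"slide":[0,0,0],"yaw":0},{"hand":0,"slide":[0,0,0],"yaw":0},{"hand":0,"slide":[0,0,0],"yaw":0}]'
python3 -m inch '[{"hand":0,"slide":[0,0,4],"yaw":0},{"hand":0,"slide":[0,0,9],"yaw":0},{"hand":0,"slide":[0,0,14.6],"yaw":0},{"hand":0,"slide":[0,0,14.6],"yaw":0},{"hand":0,"slide":[0,0,14.6],"yaw":0},{"hand":0,"slide":[0,0,14.6],"yaw":0},{"hand":0,"slide":[0,0,14.6],"yaw":0}]'
python3 - <<'E'
from h import *
s=sense();im=capture("wrist");fits(im,s,(.53,-.271));print(s["tcp_pos"])
cv2.imwrite("pics/w7.png",im)
E
```

```text
time_s: 17.77
tcp_pos: [0.5299, -0.2714, 0.1052]
ee_rot: [[0.96, -0.279, -0.0], [-0.279, -0.96, 0.0], [-0.0, 0.0, -1.0]]
wrist_force: [-0.8, -0.2, 0.1]
gripper_width: 0.987
time_s: 18.65
tcp_pos: [0.5295, -0.2712, 0.2498]
ee_rot: [[0.96, -0.279, -0.003], [-0.279, -0.96, 0.001], [-0.003, 0.0, -1.0]]
wrist_force: [-0.1, -0.2, 0.2]
gripper_width: 1.0
stand (np.float64(317.8867465829086), np.float64(214.61499030736553)) 51.810518661122295 48 [ 0.52956171 -0.27152366  0.014     ] reltcp cm [ 9.05849759e-03 -3.06897582e-02 -2.35766023e+01]
top (np.float64(317.5515708708425), np.float64(235.77662343168137)) 30.19095505039073 31 [ 0.53088394 -0.27167526  0.078     ] reltcp cm [  0.14128244  -0.04585032 -17.1766023 ]
[ 0.52947112 -0.27121676  0.24976602]
```

View pics/w7.png

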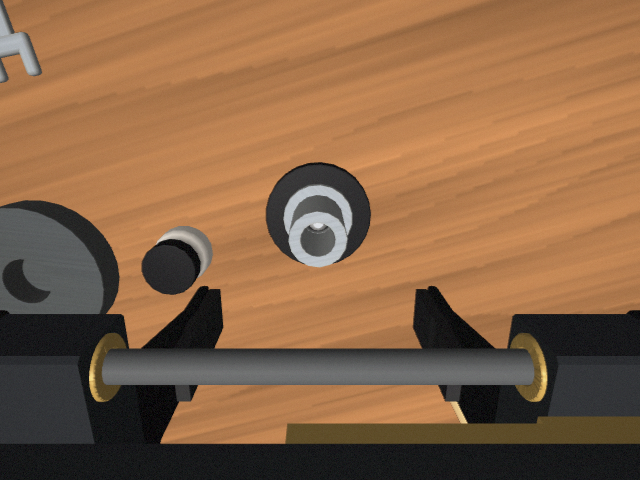

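B stands on its pin, top ring at (318,236) within about 1.5 mm of the stand axis, and the jar hasn't moved. I go back to A.

```bash
python3 -m inch '[{"hand":0,"slide":[1,5.2,0],"yaw":0},{"hand":0,"slide":[2.1,11,0],"yaw":0},{"hand":0,"slide":[3.3,17,0],"yaw":0},{"hand":0,"slide":[4.4,23,0],"yaw":0},{"hand":0,"slide":[5.6,29,0],"yaw":0},{"hand":0,"slide":[6.7,35,0],"yaw":0},{"hand":0,"slide":[7.9,41,0],"yaw":0},{"hand":0,"slide":[9,47,0],"yaw":0},{"hand":0,"slide":[10.15,52.75,0],"yaw":0},{"hand":0,"slide":[10.15,52.75,0],"yaw":0}]'
python3 -m inch '[{"hand":0,"slide":[0,0,0],"yaw":0},{"hand":0,"slide":[0,0,0],"yaw":0},{"hand":0,"slide":[0,0,0],"yaw":0},{"hand":0,"slide":[0,0,0],"yaw":0},{"hand":0,"slide":[0,0,0],"yaw":0},{"hand":0,"slide":[0,0,0],"yaw":0}]'
python3 - <<'E'
from h import *
s=sense();im=capture("wrist");fits(im,s,(.632,.256));print(s["tcp_pos"])
E
```

```text
time_s: 19.95
tcp_pos: [0.6314, 0.2602, 0.2493]
ee_rot: [[0.962, -0.275, -0.001], [-0.275, -0.962, -0.001], [-0.001, 0.001, -1.0]]
wrist_force: [-0.2, -1.0, 0.1]
gripper_width: 1.003
time_s: 20.7
tcp_pos: [0.6314, 0.256, 0.2513]
ee_rot: [[0.96, -0.279, 0.0], [-0.279, -0.96, 0.0], [0.0, -0.0, -1.0]]
wrist_force: [0.4, 0.7, -0.1]
gripper_width: 0.998
stand (np.float64(317.335232830761), np.float64(215.63757994425825)) 51.40155827272654 49 [0.63102513 0.25637632 0.014     ] reltcp cm [ -0.03516537   0.03602845 -23.73149156]
top (np.float64(317.21800203356355), np.float64(236.43013662747222)) 30.181171392470585 28 [0.63241742 0.25594575 0.078     ] reltcp cm [ 1.04063400e-01 -7.02844860e-03 -1.73314916e+01]
[0.63137678 0.25601604 0.25131492]
```

```bash
python3 -m inch '[{"hand":0,"slide":[0,0,-4],"yaw":0},{"hand":0,"slide":[0,0,-8],"yaw":0},{"hand":0,"slide":[0,0,-11],"yaw":0},{"hand":0,"slide":[0,0,-13.5],"yaw":0},{"hand":0,"slide":[0,0,-14.5],"yaw":0},{"hand":0,"slide":[0,0,-14.5],"yaw":0},{"hand":0,"slide":[0,0,-14.5],"yaw":0},{"hand":0,"slide":[0,0,-14.5],"yaw":0}]'
python3 -m inch '[{"hand":1,"slide":[0,0,0],"yaw":0},{"hand":1,"slide":[0,0,0],"yaw":0},{"hand":1,"slide":[0,0,0],"yaw":0},{"hand":1,"slide":[0,0,0],"yaw":0},{"hand":1,"slide":[0,0,0],"yaw":0},{"hand":1,"slide":[0,0,0],"yaw":0},{"hand":1,"slide":[0,0,0],"yaw":0},{"hand":1,"slide":[0,0,0],"yaw":0}]'
python3 -m inch '[{"hand":1,"slide":[0,0,1],"yaw":0},{"hand":1,"slide":[0,0,3],"yaw":0},{"hand":1,"slide":[0,0,5.5],"yaw":0},{"hand":1,"slide":[0,0,8],"yaw":0},{"hand":1,"slide":[0,0,9.5],"yaw":0},{"hand":1,"slide":[0,0,10],"yaw":0},{"hand":1,"slide":[0,0,10],"yaw":0},{"hand":1,"slide":[0,0,10],"yaw":0},{"hand":1,"slide":[0,0,10],"yaw":0},{"hand":1,"slide":[0,0,10],"yaw":0}]'
python3 -m inch '[{"hand":1,"slide":[0,0,0],"yaw":0},{"hand":1,"slide":[0,0,0],"yaw":0},{"hand":1,"slide":[0,0,0],"yaw":0},{"hand":1,"slide":[0,0,0],"yaw":0}]'
```

```text
time_s: 21.75
tcp_pos: [0.6319, 0.2565, 0.1076]
ee_rot: [[0.96, -0.279, 0.002], [-0.279, -0.96, 0.001], [0.002, -0.002, -1.0]]
wrist_force: [0.2, 0.2, 0.4]
gripper_width: 1.0
time_s: 22.75
tcp_pos: [0.6314, 0.2563, 0.1062]
ee_rot: [[0.96, -0.279, 0.0], [-0.279, -0.96, 0.0], [0.0, -0.0, -1.0]]
wrist_force: [0.6, 0.8, -0.8]
gripper_width: 0.469
time_s: 24.0
tcp_pos: [0.6313, 0.2561, 0.2057]
ee_rot: [[0.96, -0.279, -0.001], [-0.279, -0.96, -0.0], [-0.001, 0.001, -1.0]]
wrist_force: [-0.8, -0.1, -6.3]
gripper_width: 0.468
time_s: 24.5
tcp_pos: [0.6314, 0.2562, 0.2063]
ee_rot: [[0.96, -0.279, 0.0], [-0.279, -0.96, 0.0], [0.0, -0.0, -1.0]]
wrist_force: [0.6, -0.3, -5.0]
gripper_width: 0.472
```

```bash
python3 -m inch '[{"hand":1,"slide":[-0.5,-1.5,1],"yaw":0},{"hand":1,"slide":[-1.4,-4.5,1.6],"yaw":0},{"hand":1,"slide":[-2.4,-8,1.6],"yaw":0},{"hand":1,"slide":[-3.5,-11.5,1.6],"yaw":0},{"hand":1,"slide":[-4.5,-15,1.6],"yaw":0},{"hand":1,"slide":[-5.6,-18.5,1.6],"yaw":0},{"hand":1,"slide":[-6.6,-22,1.6],"yaw":0},{"hand":1,"slide":[-7.5,-25,1.6],"yaw":0},{"hand":1,"slide":[-8.1,-26.8,1.6],"yaw":0},{"hand":1,"slide":[-8.3,-27.5,1.6],"yaw":0}]'
python3 -m inch '[{"hand":1,"slide":[0,0,0],"yaw":0},{"hand":1,"slide":[0,0,0],"yaw":0},{"hand":1,"slide":[0,0,0],"yaw":0},{"hand":1,"slide":[0,0,0],"yaw":0},{"hand":1,"slide":[0,0,0],"yaw":0},{"hand":1,"slide":[0,0,0],"yaw":0},{"hand":1,"slide":[0,0,0],"yaw":0},{"hand":1,"slide":[0,0,0],"yaw":0}]'
python3 - <<'E'
from h import *
s=sense();print(s["tcp_pos"],s["wrist_force"],s["joint_velocities"])
a=capture("wrist");b=capture("scene");c=capture("top")
cv2.drawMarker(a,tuple(map(int,proj("wrist",(.548,-.019,.03),s))),(0,0,255),0,14)
cv2.imwrite("pics/end.png",np.hstack([cv2.resize(a,(400,300)),b[150:450,120:520]]))
cv2.imwrite("pics/top1.png",c)
E
```

```text
time_s: 25.75
tcp_pos: [0.548, -0.0199, 0.2229]
ee_rot: [[0.96, -0.28, 0.001], [-0.28, -0.96, 0.0], [0.001, -0.001, -1.0]]
wrist_force: [-0.4, 0.1, -6.3]
gripper_width: 0.467
time_s: 26.75
tcp_pos: [0.5484, -0.0189, 0.2223]
ee_rot: [[0.96, -0.279, 0.0], [-0.279, -0.96, -0.0], [0.0, 0.0, -1.0]]
wrist_force: [-0.1, 0.2, -5.4]
gripper_width: 0.469
[ 0.54838326 -0.01887977  0.22227367] [-0.05394236  0.22375277 -5.37485441] [ 0.0347106  -0.03594147  0.07302157 -0.03283761  0.04180239 -0.09603842]
```

View pics/end.png

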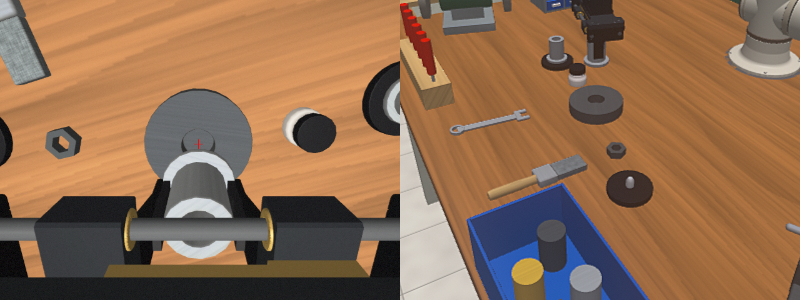

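View pics/top1.png

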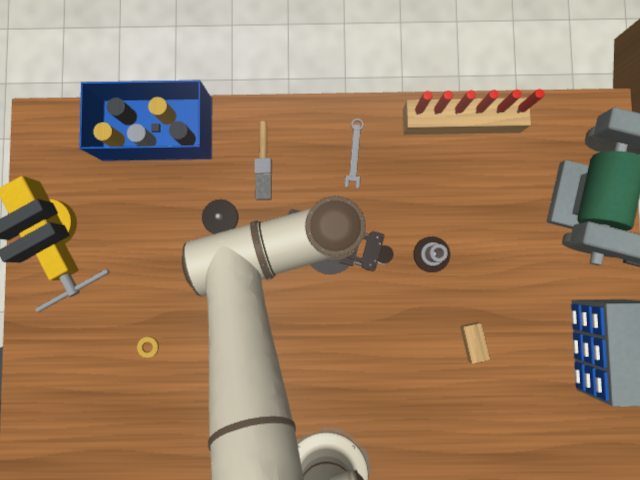

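The wrist crop shows the bolster hole under the predicted marker at (198,144), with the bush upright in line with it. The scene and top views show B on its stand at (432,254), A's stand bare and the bystanders in place. I hand in.

```bash
python3 -c "
from h import *
print(finish_job())"
```

```text
the job is handed in; nothing more can be done
None
```

I lifted both bushes in turn, set each back over its pin, and handed in with the heavier one held over the bolster; the hand-in reports no verdict.

- **Weighing:** the bush on the left stand (y about +0.26) read about 5.5 N while held still, and the one on the right stand (y about −0.27) read 2.4 N. The left one is therefore the heavier.
- **Lighter bush:** it stands released on its own pin, with its top within about 1.5 mm of the stand's axis in the wrist view.
- **Heavier bush:** I lifted it again after that and carried it to the bolster. At 26.8 s it was still gripped (width 0.47, 5.4 N load) and upright. It was about 1 mm sideways from the measured bolster centre, with its underside about 10 cm above the top face.
- **Bystanders:** all looked in place in the last pictures. The nut was hidden by the arm in the top view, but the scene and wrist views showed it.
- **Disagreement:** the top and wrist cameras differed by about 2 mm on the stands, which is within the stated calibration. I used the wrist values for grasping.

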